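# Lay out the smear station on the bench mat

## Task

Set out the smear station on the grey mat: on its white line, square to the mat, lay the slide case centred in front of the beige rack on the mat and the timer centred in front of the orange one, with the petri dish halfway between those two places. Put the small red jar behind the dish, midway between the two racks and in line with them. Finally stand the small gauze roll on the middle of the slide case lid, and leave everything flat, upright and released.

Things in the scene. Friction and masses are not known exactly. Their poses are not given: they have to be found in the camera images.
- mat: Fixed flat grey bench mat, 180 mm (its x) by 400 mm (its y), 3 mm thick, with a thin dark border and one white line. Origin at the centre of its underside; x points away from the robot, give or take the mat's small yaw. The white line, 4 mm wide, runs along y at x = -50 mm, in the front half. The two racks stand on the mat, centred at x = +45 mm and y = +130 and -130 mm, square to the mat; which rack is on which side varies. On the mat, 'in front' is towards -x.
- tube_rack: Beige, empty tube rack with open cells, fixed on the mat, 43 mm (x) by 120 mm (y), 62 mm high. Origin at the centre of its underside, axes parallel to the mat's. The white line passes 95 mm in front of its centre.
- orange_rack: Orange tube block with ten round holes, fixed on the mat, 56 mm (x) by 112 mm (y), 45 mm high. Origin at the centre of its underside, axes parallel to the mat's. The white line passes 95 mm in front of its centre.
- slide_case: Loose clear rectangular case of slides with a flat white lid, 34 mm (x) by 70 mm (y), 34 mm high, about 60 g; grasp across the 34 mm width. Origin at the centre of its underside. Laid square, its long side (y) runs along the white line; either way round is good.
- lab_timer: Loose dark grey bench timer lying flat, display and buttons on top, 68 mm (x) by 58 mm (y), 19 mm high, about 60 g; grasp across the 58 mm width (y). Origin at the centre of its underside. Laid square, its 58 mm width (y) runs along the white line; either way round is good.
- petri_dish: Loose round petri dish with tan agar, 60 mm across, 14 mm high, about 22 g; grasp across the rim. Origin at the centre of its underside, z up. It belongs at the mat's x = -50 mm, y = 0.
- jar_small: Loose small round jar with dark red contents and a white lid, 52 mm across at the lid, 45 mm high, about 70 g; grasp round the lid. From above it is a plain white disc, with no hole. Origin at the centre of its underside, z up. It belongs at the mat's x = +45 mm, y = 0.
- cotton_reel: Loose small white gauze roll standing on end, a plain cylinder 41 mm across and 40 mm high with a small hole in its top, about 30 g. Origin at the centre of its underside, z up. (The waisted white spool nearby is not it.)
Not all that is in view belongs to the job. Leave any pink or turquoise look-alike of the jar_small alone.

How it is judged:
At the end, for the whole second after the job is handed in: Case and timer on the white line before their racks, dish on the line at mid-mat, jar midway between the racks, each within 15 mm in x and y; case and timer square within 0.2 rad; gauze roll on the case lid within 10 mm of its centre; all upright within 0.1 rad, seated within 5 mm, at rest (x of slide_case in the frame of tube_rack between -0.11 and -0.08 m and y of slide_case in the frame of tube_rack between -0.015 and 0.015 m and z of slide_case in the frame of tube_rack between -0.005 and 0.005 m and x of lab_timer in the frame of orange_rack between -0.11 and -0.08 m and y of lab_timer in the frame of orange_rack between -0.015 and 0.015 m and z of lab_timer in the frame of orange_rack between -0.005 and 0.005 m and x of petri_dish in the frame of mat between -0.065 and -0.035 m and y of petri_dish in the frame of mat between -0.015 and 0.015 m and z of petri_dish in the frame of mat between -0.002 and 0.008 m and x of jar_small in the frame of mat between 0.03 and 0.06 m and y of jar_small in the frame of mat between -0.015 and 0.015 m and z of jar_small in the frame of mat between -0.002 and 0.008 m and horizontal distance between cotton_reel and slide_case below 0.01 m and z of cotton_reel in the frame of slide_case between 0.029 and 0.039 m and angle between the y axis of each of slide_case, lab_timer and the y axis of mat, either way round below 0.2 rad and angle between each of slide_case, lab_timer, petri_dish, jar_small, cotton_reel's own z axis and vertical below 0.1 rad and linear speed of each of slide_case, lab_timer, petri_dish, jar_small, cotton_reel below 0.02 m/s); the robot touches nothing.
It also fails if it takes over 112 s, if anything falls off the work surface, if the arm or the gripper's body presses on something with over 40 N, if the wrist force passes 120 N, or if a joint passes its speed limit or range.

## Robot

A 6-joint arm with a two-finger parallel gripper is mounted at the origin on a cart in front of the work surface, level with it; the furniture and walls round the work are solid. World frame = base frame: x ahead of the robot, y to its left, z up, the work surface at z = 0. Lengths are in m, angles in rad, forces in N, time in s.
With the tool pointing down it reaches from about 0.425 to 0.95 m from the base axis. Payload 3.5 kg.
Tool frame: the origin (TCP) lies midway between the tips of the shut fingers; the grasp point (between the pads) lies 19 mm behind it; z points along the fingers, x is the direction in which the jaws open and shut, and the axes are right-handed (so a half turn about z gives the same grasp; the last joint's range is limited). The gripper opens to 85 mm and grips with 20 to 120 N. Pads are 22 mm wide; open, the fingers measure 114 mm over their backs; the gripper's body (76 mm by 85 mm) begins 54 mm behind the grasp point. The pads swing forward as they close: fully open they stand 13 mm farther back than shut.
Start: joints at [-1.383, 0.286, 1.577, -0, 1.279, -0.15], TCP at [0.224, -0.637, 0.231] pointing down, gripper open.
Joint ranges: [-2.77, 2.77], [-0.9, 2.22], [0.21, 2.48], [-1.53, 4.67], [0.24, 2.81], [-2.84, 2.84]. Speed limits (rad/s): [2.79, 2.79, 3.14, 3.14, 3.14, 3.14].

## Interface

Orientations are given as a unit quaternion [x, y, z, w].
In Python, from rig import manip, eyes, close_job gives the robot as it stands.
- The arm moves only by the tool play_rows, never from a script. Its argument "moves" is text: rows parted by semicolons, each of 7 numbers parted by spaces: the shift along the tool's x, y, z in units of 50 mm (1.0 is 50 mm), then the turn, a rotation vector about the tool's x, y, z in units of 6 degrees (1.0 is 6 degrees), then the closure, from 0 (fully open) to 1 (shut). In form: dx dy dz ax ay az gripper; .... A call has 1 to 12 rows; each row is the pose to reach, as a shift and turn from the pose commanded when the call began, along the tool's axes at that moment; what a row does not reach only later rows make up. A row lasts 1/10 s, in which the tool goes at most 50 mm and 8.59 degrees, less where a joint would pass 70% of its speed; a pose out of reach is approached as far as the arm can. A call with a gripper value outside its range is refused whole. The fingers move at their own pace and stop on an object; "newtons" is the grip in N (left out, the last holds). Time passes only in rows, so rows that repeat a pose let the fingers close. It gives the time, the measured TCP pose, the force and the opening at its end, in the units of the state.
- manip.sense(): the state, without advancing time (a new reading comes with each control period).
- eyes.grab_frame(name): name is "scene" or "top" or "wrist"; returns (picture, depth): 480x640x3 uint8, blue, green, red; 480x640 float32, m along the optical axis (not along the pixel's ray), 0 where there is no reading.
- eyes.camera_model(name): a dict with "intrinsics" (3x3 intrinsics, pixels), "position" and "orientation" of the camera in the world. Camera axes: x right, y down, z forward; pixel columns grow to the right and rows downward; lengths in m; the calibration is good to about 2 mm. A picture is of the moment at which its call begins: read the wrist's pose just before it. camera_model takes no time and is no camera call; for the wrist camera it gives the pose at the moment of the call.
- close_job(): hands the job in, once; it reports no verdict.
Trained networks look in the newest picture that a camera, given by its name, has taken for a name from the list of things; names that differ only in an ending like _2 or _b are one class to them, and where a whole thing is asked for, a point or a joint stands for the part that bears it (a point fixed in the world has none). Each returns a list of dicts, best first, with "conf" (0 to 1); they miss things now and then, are a little off and sometimes report something else, mostly with a low value. They report only what shows in the picture. A call takes as long as a camera call. They do not tell look-alikes from the thing itself.
- eyes.search_frame(camera, query): "extent" ([left, top, width, height] in pixels, round what is visible of it).
- eyes.masks_of(camera, query): "pixels" (480x640 bool, what is visible of it) and "extent" ([left, top, width, height] in pixels, round what is visible of it).
The state is a dict: "time_s": time; "qpos": joint angles; "qvel": joint speeds; "joint_torque": joint torques, N m; "eef_pos": TCP position; "eef_rot": TCP orientation; "force": force on the tool from outside, world axes, zero at the start; "torque": the same for the moment, N m; "gripper_width": finger opening in m.
Only numpy, scipy, OpenCV 4.12 (cv2) and the standard library are available. Lean on these libraries where they do the work, as an engineer would, in place of code of your own. Each camera call takes 0.05 s, during which the arm holds its last target. There are 200 camera calls.

## Working session

There is one attempt and no reset: what is moved stays moved. The work goes in short steps, Python scripts to look and compute and a tool call to move; the robot and the scene stay as the last step left them, time stands still between calls to the robot, and variables do not carry over. Pictures are saved under pics/ and viewed, about 12 in all and at most 16, crops included, and the job is handed in when it is done.

Besides the shell and the picture viewer there is one more tool, called after "Call:" by a JSON object that holds its "name" and its "arguments", one argument or row to a line. play_rows: Moves the arm, as the interface text tells. Its arguments: {"type":"object","properties":{"moves":{"type":"string"},"newtons":{"type":"number"}},"required":["moves"]}

```bash
mkdir -p pics; ls; cat > h.py <<'E'
import numpy as np, cv2
from rig import manip, eyes, close_job
from scipy.spatial.transform import Rotation as R
def cloud(cam):
    m=eyes.camera_model(cam); img,d=eyes.grab_frame(cam)
    K=np.array(m["intrinsics"]); v,u=np.mgrid[:480,:640]
    P=np.stack([(u-K[0,2])/K[0,0]*d,(v-K[1,2])/K[1,1]*d,d],-1)
    o=np.array(m["orientation"]); Rm=R.from_quat(o).as_matrix() if o.size==4 else o
    W=P@Rm.T+np.array(m["position"]); W[d==0]=np.nan
    return img,W
E
python3 - <<'E'
from h import *
for c in ("scene","top"):
    img,W=cloud(c); cv2.imwrite(f"pics/{c}0.png",img); np.save(f"{c}0.npy",W)
    m=eyes.camera_model(c);print(c,m["position"])
    for n in "mat tube_rack orange_rack slide_case lab_timer petri_dish jar_small cotton_reel".split():
        for r in eyes.masks_of(c,n)[:4]:
            p=W[r["pixels"]]; print(n,round(r["conf"],2),np.round(r["extent"]),np.round(np.nanmedian(p,0),3),np.round(np.nanpercentile(p[:,2],95),3))
print(manip.sense())
E
```

```text
pics
scene [-0.01705364  0.59875801  0.8316672 ]
mat 0.78 [269. 198. 161. 107.] [ 0.576 -0.024  0.002] 0.005
tube_rack 0.34 [470. 214.  21.  19.] [ 0.418 -0.299  0.016] 0.02
orange_rack 0.9 [348. 176.  46.  41.] [ 0.649 -0.155  0.044] 0.049
slide_case 0.59 [190. 324.  32.  38.] [0.56  0.397 0.032] 0.035
lab_timer 0.92 [470. 215.  21.  20.] [ 0.418 -0.301  0.016] 0.02
lab_timer 0.33 [324. 323.  32.  30.] [0.401 0.185 0.006] 0.013
petri_dish 0.64 [322. 323.  33.  27.] [0.401 0.185 0.006] 0.013
jar_small 0.91 [268. 304.  24.  37.] [0.5   0.259 0.042] 0.046
jar_small 0.86 [243. 271.  24.  34.] [0.606 0.242 0.042] 0.046
jar_small 0.7 [444. 232.  23.  26.] [ 0.396 -0.172  0.041] 0.046
jar_small 0.61 [317. 179.  19.  21.] [ 0.759 -0.101  0.039] 0.046
cotton_reel 0.94 [251. 364.  19.  29.] [0.419 0.367 0.037] 0.041
top [0.43159123 0.03365724 1.6183182 ]
mat 0.6 [272. 190. 160.  86.] [ 0.581 -0.04   0.003] 0.009
tube_rack 0.65 [276. 207.  46.  24.] [0.632 0.089 0.031] 0.067
orange_rack 0.71 [378. 193.  47.  28.] [ 0.653 -0.169  0.046] 0.053
orange_rack 0.29 [250. 299.  28.  23.] [0.397 0.183 
[... 568 characters left out ...]
395 0.183 0.006] 0.015
{'time_s': 0.9, 'qpos': array([-1.38303707e+00,  2.86278454e-01,  1.57667760e+00,  1.49537389e-05,
        1.27859175e+00, -1.49984313e-01]), 'qvel': array([ 0.00062557, -0.00135406,  0.00065528, -0.00170694, -0.00017727,
        0.00018147]), 'joint_torque': array([-6.06475114e-04, -4.05958736e+01, -2.92948848e+01, -2.55082787e-04,
        4.20581337e-04, -4.24650992e-06]), 'eef_pos': array([ 0.22370833, -0.63684959,  0.23135139]), 'eef_rot': array([ 8.15890594e-01, -5.78206310e-01,  2.11211226e-05,  1.03981820e-05]), 'force': array([ 0.1068844 ,  1.52004216, -0.21087169]), 'torque': array([ 0.03868167, -0.00712275, -0.00978329]), 'gripper_width': 0.08557085649010135}
```

```bash
python3 - <<'E'
import cv2
s=cv2.imread("pics/scene0.png"); cv2.imwrite("pics/sA.png",cv2.resize(s[150:430,160:540],(800,590),interpolation=cv2.INTER_CUBIC))
s=cv2.imread("pics/top0.png"); cv2.imwrite("pics/tA.png",cv2.resize(s[130:350,150:480],(800,533),interpolation=cv2.INTER_CUBIC))
E
```

```text
(no output)
```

View pics/sA.png

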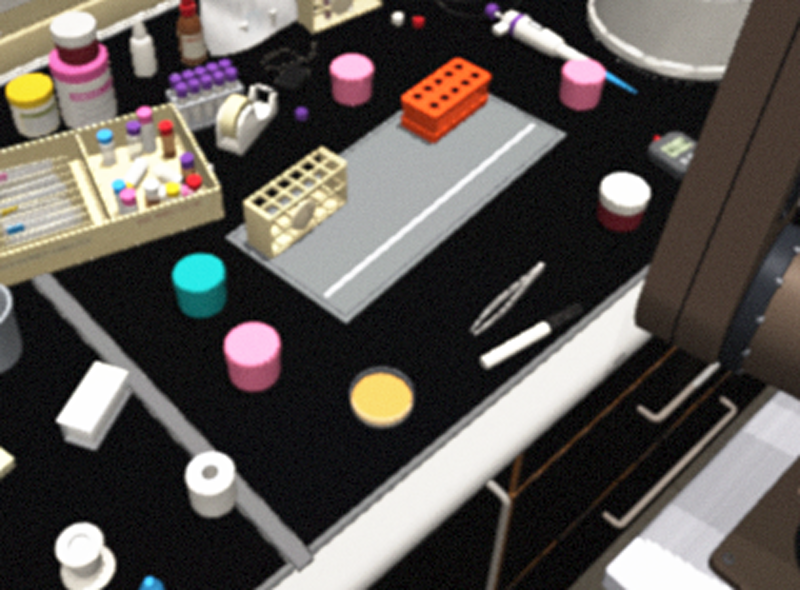

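View pics/tA.png

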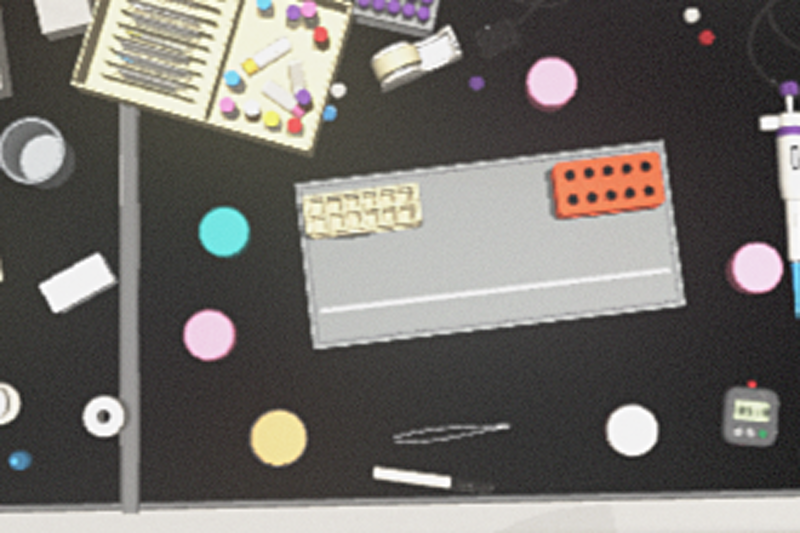

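The look-alikes for each item, in top-crop pixels:
- **Jar:** pink at (551,82), (757,267) and (209,335), turquoise at (224,232), and the white-lidded one with dark red contents at (632,430). I choose the last.
- **Gauze roll:** the plain cylinder with a hole at (103,415). The waisted spool at about (3,403) is not it.
- **Case:** the white box at (78,283).
- **Timer:** (750,415).
- **Dish:** (278,437).

Next I measure the mat and object poses.

```bash
cat >> h.py <<'E'
def rows(x,y,z,yaw):
    """print shift/turn in move units from the present pose to TCP xyz, tool x at yaw (deg, mod 180)"""
    s=manip.sense(); Rm=R.from_quat(s["eef_rot"])
    d=Rm.inv().apply(np.array([x,y,z])-s["eef_pos"])/0.05
    tx=Rm.apply([1,0,0]); now=np.degrees(np.arctan2(tx[1],tx[0]))
    dy=(yaw-now+90)%180-90
    T=R.from_matrix(np.array([[np.cos(np.radians(now+dy)),np.sin(np.radians(now+dy)),0],[np.sin(np.radians(now+dy)),-np.cos(np.radians(now+dy)),0],[0,0,-1]]).T)
    rv=(Rm.inv()*T).as_rotvec(degrees=True)/6
    print("row",np.round(d,2),np.round(rv,2),"now yaw",round(now,1),"q6",np.round(s["qpos"][5],2),"xyz",np.round(s["eef_pos"],4),"t",round(s["time_s"],2))
E
python3 - <<'E'
from h import *
img=cv2.imread("pics/top0.png"); W=np.load("top0.npy"); Z=W[...,2]
def reg(m,box):
    x0,y0,w,h=box; o=np.zeros(Z.shape,bool); o[y0:y0+h,x0:x0+w]=m[y0:y0+h,x0:x0+w]; return o
g=img.astype(int); mn=g.min(2); mx=g.max(2)
def fit(name,m):
    p=W[m][:,:2].astype(np.float32); p=p[~np.isnan(p).any(1)]
    r=cv2.minAreaRect(p); b=cv2.boxPoints(r)
    e=b[1]-b[0]; e2=b[2]-b[1]; L=e if np.hypot(*e)>np.hypot(*e2) else e2
    print(name,len(p),"rectc",np.round(r[0],4),"size",np.round(r[1],3),"longdir deg",round(np.degrees(np.arctan2(L[1],L[0]))%180,1),"mean",np.round(p.mean(0),4),"z",np.round(np.nanmedian(Z[m]),4))
fit("line",reg((mn>215)&(Z<.012),(275,225,155,60)))
fit("mat",reg((mn>90)&(mx-mn<40)&(Z<.02),(268,185,168,95)))
fit("orange",reg((g[...,2]-g[...,0]>90)&(Z>.03),(370,185,65,40)))
fit("tube",reg((Z>.045),(268,195,65,45)))
hi=Z>.025
fit("case",reg(hi,(160,228,46,40)))
fit("gauze",reg(hi,(180,288,24,30)))
fit("jar",reg(hi,(392,288,36,38)))
fit("timer",reg((Z>.011)&(mn>40),(440,285,40,36)))
fit("dish",reg((g[...,2]>120)&(Z<.03),(246,292,36,38)))
E
```

```text
line 336 rectc [ 0.5489 -0.0492] size [0.007 0.376] longdir deg 95.6 mean [ 0.5489 -0.0502] z 0.0026
mat 9007 rectc [ 0.6243 -0.0403] size [0.233 0.405] longdir deg 95.6 mean [ 0.5889 -0.0374] z 0.0027
orange 806 rectc [ 0.6556 -0.1693] size [0.056 0.111] longdir deg 95.6 mean [ 0.6549 -0.1689] z 0.0465
tube 311 rectc [0.6302 0.0886] size [0.044 0.119] longdir deg 96.4 mean [0.6302 0.0903] z 0.0631
case 370 rectc [0.5626 0.3916] size [0.035 0.072] longdir deg 118.5 mean [0.5623 0.3908] z 0.0333
gauze 200 rectc [0.4225 0.3611] size [0.041 0.038] longdir deg 87.9 mean [0.4222 0.3602] z 0.0395
jar 341 rectc [ 0.3983 -0.1864] size [0.051 0.05 ] longdir deg 89.8 mean [ 0.3974 -0.1856] z 0.0445
timer 508 rectc [ 0.4112 -0.315 ] size [0.059 0.066] longdir deg 173.1 mean [ 0.4088 -0.3143] z 0.0178
dish 437 rectc [0.396  0.1838] size [0.059 0.058] longdir deg 48.3 mean [0.396  0.1843] z 0.0063
```

```bash
python3 -c "
from h import *
rows(.398,-.186,.14,5.7)"
```

```text
row [-7.35 -6.28  1.83] [  0.    -0.   -12.72] now yaw -70.6 q6 -0.15 xyz [ 0.2237 -0.6368  0.2314] t 0.9
```

Call:
{"name": "play_rows", "arguments": {
  "moves": "-7.35 -6.28 1.83 0 0 -12.72 0;-7.35 -6.28 1.83 0 0 -12.72 0;-7.35 -6.28 1.83 0 0 -12.72 0;-7.35 -6.28 1.83 0 0 -12.72 0;-7.35 -6.28 1.83 0 0 -12.72 0;-7.35 -6.28 1.83 0 0 -12.72 0;-7.35 -6.28 1.83 0 0 -12.72 0;-7.35 -6.28 1.83 0 0 -12.72 0;-7.35 -6.28 1.83 0 0 -12.72 0;-7.35 -6.28 1.83 0 0 -12.72 0;-7.35 -6.28 1.83 0 0 -12.72 0;-7.35 -6.28 1.83 0 0 -12.72 0"
}}

```text
time_s: 2.1
eef_pos: [0.3985, -0.1853, 0.1399]
eef_rot: [0.999, 0.051, 0.0, 0.0]
force: [0.7, -0.3, 0.5]
gripper_width: 0.0852
```

```bash
cat >> h.py <<'E'
def blob(cam,zmin,zmax,cx,cy,r,save=None):
    img,W=cloud(cam)
    if save: cv2.imwrite(save,img)
    m=(W[...,2]>zmin)&(W[...,2]<zmax)&(np.hypot(W[...,0]-cx,W[...,1]-cy)<r)
    p=W[m][:,:2].astype(np.float32)
    if len(p)<20: print("few",len(p)); return
    q=cv2.minAreaRect(p); b=cv2.boxPoints(q); e=b[1]-b[0]; f=b[2]-b[1]; L=e if np.hypot(*e)>np.hypot(*f) else f
    print(cam,len(p),"c",np.round(q[0],4),"size",np.round(q[1],3),"long",round(np.degrees(np.arctan2(L[1],L[0]))%180,1),"mean",np.round(p.mean(0),4),"z",np.round(np.median(W[m][:,2]),4))
E
python3 -c "
from h import *
rows(.398,-.186,.015,5.7)
blob('wrist',.03,.06,.398,-.186,.05,'pics/w1.png')"
```

```text
row [-0.01  0.01  2.5 ] [ 0.01 -0.    0.02] now yaw 5.8 q6 -0.77 xyz [ 0.3985 -0.1853  0.1399] t 2.1
wrist 6122 c [ 0.3996 -0.1863] size [0.052 0.052] long 42.3 mean [ 0.3994 -0.1846] z 0.0457
```

View pics/w1.png

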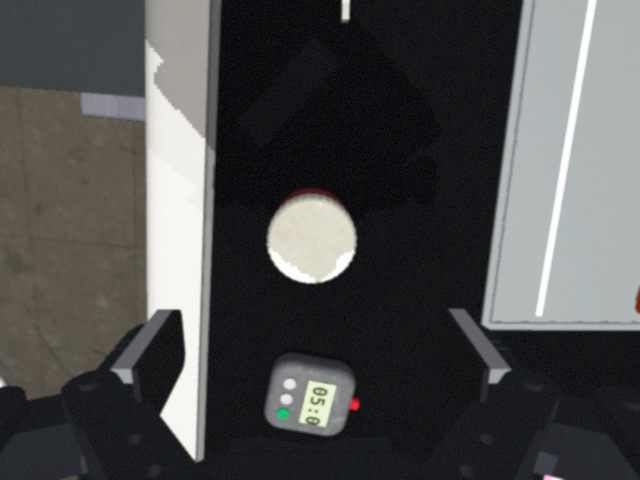

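```bash
python3 -c "
from h import *
W=np.load('top0.npy')
for x in np.arange(.30,.37,.005):
    m=(abs(W[...,0]-x)<.0025)&(abs(W[...,1])<.25); print(round(x,3),np.round(np.nanpercentile(W[m][:,2],[5,50,95]),4) if m.any() else None)
rows(.399,-.186,.015,-45)"
```

```text
0.3 [-0.0105 -0.0044  0.0012]
0.305 [-0.0106 -0.0037  0.0027]
0.31 [-0.0099 -0.0038  0.0019]
0.315 [-0.0106 -0.0041  0.0016]
0.32 [-0.0096 -0.004   0.0022]
0.325 [-0.0056 -0.0001  0.0053]
0.33 [-0.0064 -0.0002  0.0063]
0.335 [-0.006  -0.0001  0.0075]
0.34 [-0.0056  0.0009  0.013 ]
0.345 [-0.0059  0.0006  0.0151]
0.35 [-0.0058  0.001   0.0158]
0.355 [-0.0061  0.0003  0.0132]
0.36 [-0.0061  0.0002  0.0081]
0.365 [-0.006  -0.0002  0.0064]
0.37 [-0.0065  0.0003  0.0076]
row [ 0.01 -0.01  2.51] [ 0.01 -0.01  8.45] now yaw 5.7 q6 -0.77 xyz [ 0.3985 -0.1864  0.1403] t 2.15
```

Call:
{"name": "play_rows", "arguments": {
  "moves": "0.02 0 1 0 0 0 0;0.02 0 2 0 0 0 0;0.02 0 2.5 0 0 0 0;0.02 0 2.5 0 0 0 0;0.02 0 2.5 0 0 0 1;0.02 0 2.5 0 0 0 1;0.02 0 2.5 0 0 0 1;0.02 0 2.5 0 0 0 1;0.02 0 2.5 0 0 0 1;0.02 0 2.5 0 0 0 1;0.02 0 1.5 0 0 0 1;0.02 0 0 0 0 0 1",
  "newtons": 40
}}

```text
time_s: 3.35
eef_pos: [0.398, -0.185, 0.1149]
eef_rot: [0.999, 0.049, -0.002, -0.001]
force: [1.0, -0.7, 0.1]
gripper_width: 0.0488
```

```bash
python3 -c "
from h import *
rows(.6428,-.0401,.14,5.7)"
```

```text
row [ 5.16 -2.4  -0.51] [-0.03  0.03 -0.  ] now yaw 5.7 q6 -0.77 xyz [ 0.398  -0.185   0.1149] t 3.35
```

Call:
{"name": "play_rows", "arguments": {
  "moves": "1 -0.5 0 0 0 0 1;1.9 -0.9 0 0 0 0 1;2.8 -1.3 0 0 0 0 1;3.7 -1.7 0 0 0 0 1;4.5 -2.1 0 0 0 0 1;5.13 -2.42 0 0 0 0 1;5.13 -2.42 0 0 0 0 1;5.13 -2.42 0 0 0 0 1;5.13 -2.42 1 0 0 0 1;5.13 -2.42 1.8 0 0 0 1;5.13 -2.42 2.2 0 0 0 1;5.13 -2.42 2.3 0 0 0 1"
}}

```text
time_s: 4.55
eef_pos: [0.6417, -0.0419, 0.0108]
eef_rot: [0.999, 0.05, -0.005, -0.0]
force: [-33.8, 3.4, 68.4]
gripper_width: 0.0488
```

```bash
python3 -c "
from h import *
rows(.6428,-.0401,.018,5.7)"
```

```text
row [ 0.02 -0.03 -0.14] [-0.01  0.09 -0.  ] now yaw 5.7 q6 -0.32 xyz [ 0.6417 -0.0419  0.0108] t 4.55
```

Call:
{"name": "play_rows", "arguments": {
  "moves": "0 0 -0.2 0 0 0 1;0 0 -0.2 0 0 0 1"
}}

```text
time_s: 4.75
eef_pos: [0.6433, -0.0416, 0.0131]
eef_rot: [0.999, 0.049, 0.002, 0.001]
force: [0.7, -0.1, -0.6]
gripper_width: 0.0488
```

```bash
python3 -c "
from h import *
rows(.6428,-.0401,.018,5.7)
W=cloud('top')[1]
img,W=cloud('wrist'); cv2.imwrite('pics/w2.png',img)
blob('top',.03,.08,.6428,-.0401,.05)"
```

```text
row [-0.01 -0.03 -0.1 ] [ 0.02 -0.04 -0.02] now yaw 5.6 q6 -0.32 xyz [ 0.6433 -0.0416  0.0131] t 4.75
few 0
```

View pics/w2.png

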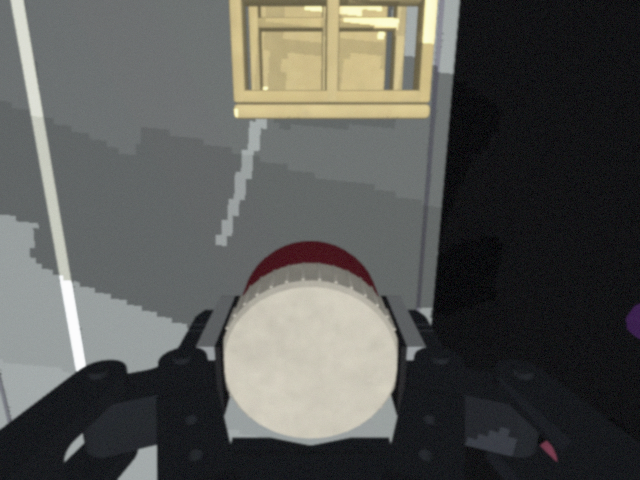

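Call:
{"name": "play_rows", "arguments": {
  "moves": "0 0 0 0 0 0 0.6;0 0 0 0 0 0 0.3;0 0 0 0 0 0 0.2;0 0 0 0 0 0 0.1;0 0 0 0 0 0 0;0 0 0 0 0 0 0;0 0 -1 0 0 0 0;0 0 -2 0 0 0 0;0 0 -3 0 0 0 0;0 0 -3 0 0 0 0;0 0 -3 0 0 0 0"
}}

```text
time_s: 6.0
eef_pos: [0.6436, -0.0403, 0.1621]
eef_rot: [0.999, 0.05, 0.002, 0.001]
force: [0.2, 0.0, -0.8]
gripper_width: 0.0854
```

```bash
python3 -c "
from h import *
rows(.397,.184,.14,5.7)
blob('wrist',.03,.08,.6428,-.0401,.05)"
```

```text
row [-4.46 -4.95  0.42] [ 0.01 -0.04 -0.  ] now yaw 5.7 q6 -0.32 xyz [ 0.6436 -0.0403  0.1621] t 6.0
wrist 5370 c [ 0.6425 -0.0385] size [0.052 0.052] long 4.9 mean [ 0.6424 -0.0371] z 0.0487
```

Call:
{"name": "play_rows", "arguments": {
  "moves": "-4.46 -4.95 0.42 0 0 0 0;-4.46 -4.95 0.42 0 0 0 0;-4.46 -4.95 0.42 0 0 0 0;-4.46 -4.95 0.42 0 0 0 0;-4.46 -4.95 0.42 0 0 0 0;-4.46 -4.95 0.42 0 0 0 0;-4.46 -4.95 0.42 0 0 0 0;-4.46 -4.95 0.42 0 0 0 0;-4.46 -4.95 0.42 0 0 0 0;-4.46 -4.95 0.42 0 0 0 0"
}}

```text
time_s: 7.05
eef_pos: [0.3962, 0.1836, 0.138]
eef_rot: [0.999, 0.049, -0.001, 0.0]
force: [-0.0, -0.5, 0.5]
gripper_width: 0.0855
```

```bash
python3 -c "
from h import *
img,W=cloud('wrist'); g=img.astype(int)
m=(g[...,2]-g[...,0]>50)&(np.hypot(W[...,0]-.397,W[...,1]-.184)<.05)
print(m.sum(),cv2.minAreaRect(W[m][:,:2].astype(np.float32)),np.nanmedian(W[m],0))
blob('wrist',.003,.04,.397,.184,.045)
rows(.397,.184,0,5.7)"
```

```text
5548 ((0.39791804552078247, 0.1831527203321457), (0.056489940732717514, 0.05792636796832085), 22.25404167175293) [0.3980916  0.18342889 0.00707443]
wrist 6710 c [0.4044 0.1778] size [0.073 0.074] long 98.9 mean [0.3983 0.1826] z 0.0072
row [ 0.01 -0.01  2.77] [ 0.    0.01 -0.02] now yaw 5.6 q6 0.1 xyz [0.3968 0.1834 0.1385] t 7.15
```

Call:
{"name": "play_rows", "arguments": {
  "moves": "0.02 0 1 0 0 0 0;0.02 0 1.9 0 0 0 0;0.02 0 2.5 0 0 0 0;0.02 0 2.75 0 0 0 0;0.02 0 2.75 0 0 0 0;0.02 0 2.75 0 0 0 0.2;0.02 0 2.75 0 0 0 1;0.02 0 2.75 0 0 0 1;0.02 0 2.75 0 0 0 1;0.02 0 2.75 0 0 0 1;0.02 0 2.75 0 0 0 1",
  "newtons": 25
}}

```text
time_s: 8.25
eef_pos: [0.3992, 0.1845, 0.0036]
eef_rot: [0.999, 0.05, 0.002, -0.0]
force: [-1.2, -0.8, 5.9]
gripper_width: 0.0584
```

Call:
{"name": "play_rows", "arguments": {
  "moves": "0 0 -0.5 0 0 0 1;0 0 -1.2 0 0 0 1;0 0 -2 0 0 0 1;0 0 -2 0 0 0 1;0 0 -2 0 0 0 1"
}}

```text
time_s: 8.75
eef_pos: [0.3981, 0.1845, 0.1031]
eef_rot: [0.999, 0.05, 0.002, -0.0]
force: [0.1, -0.3, -0.2]
gripper_width: 0.0581
```

```bash
python3 -c "
from h import *
rows(.5482,-.0496,.1,5.7)
cv2.imwrite('pics/w3.png',cloud('wrist')[0])"
```

```text
row [2.52 4.96 0.07] [-0.01 -0.04 -0.  ] now yaw 5.7 q6 0.1 xyz [0.3981 0.1845 0.1031] t 8.75
```

View pics/w3.png

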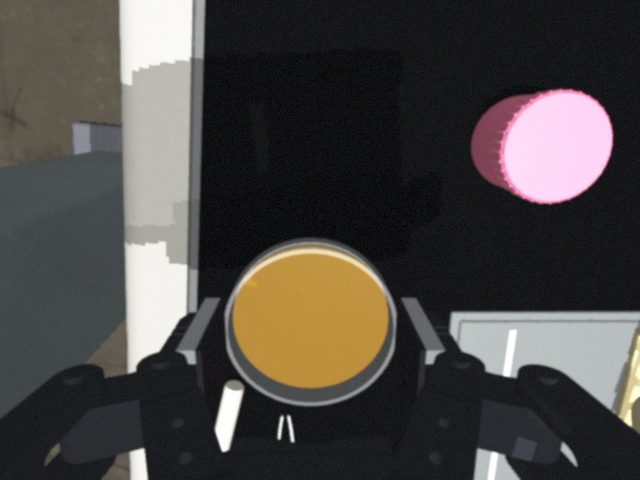

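Call:
{"name": "play_rows", "arguments": {
  "moves": "0.5 0.9 0 0 0 0 1;0.9 1.8 0 0 0 0 1;1.3 2.6 0 0 0 0 1;1.8 3.5 0 0 0 0 1;2.2 4.3 0 0 0 0 1;2.52 4.96 0 0 0 0 1;2.52 4.96 0 0 0 0 1;2.52 4.96 0.6 0 0 0 1;2.52 4.96 1.2 0 0 0 1;2.52 4.96 1.6 0 0 0 1;2.52 4.96 1.8 0 0 0 1;2.52 4.96 1.8 0 0 0 1"
}}

```text
time_s: 10.0
eef_pos: [0.5446, -0.049, 0.0088]
eef_rot: [0.999, 0.05, -0.003, -0.001]
force: [-0.6, 0.3, 0.7]
gripper_width: 0.0583
```

```bash
python3 -c "
from h import *
rows(.5482,-.0496,.007,5.7)"
```

```text
row [0.07 0.02 0.03] [-0.02  0.05  0.  ] now yaw 5.7 q6 -0.38 xyz [ 0.5446 -0.049   0.0088] t 10.0
```

Call:
{"name": "play_rows", "arguments": {
  "moves": "0 0 0 0 0 0 1;0 0 0.03 0 0 0 1;0 0 0.03 0 0 0 1"
}}

```text
time_s: 10.3
eef_pos: [0.5478, -0.0503, 0.0109]
eef_rot: [0.999, 0.05, 0.001, 0.0]
force: [-0.1, 0.3, 0.2]
gripper_width: 0.0582
```

```bash
python3 -c "
from h import *
rows(.5482,-.0496,.007,5.7)"
```

```text
row [ 0.01 -0.01  0.08] [ 0.01 -0.02 -0.  ] now yaw 5.7 q6 -0.38 xyz [ 0.5478 -0.0503  0.0109] t 10.3
```

Call:
{"name": "play_rows", "arguments": {
  "moves": "0 0 0.05 0 0 0 1;0 0 0.07 0 0 0 1;0 0 0.07 0 0 0 0.3;0 0 0.07 0 0 0 0.2;0 0 0.07 0 0 0 0.1;0 0 0.07 0 0 0 0;0 0 0.07 0 0 0 0;0 0 -1 0 0 0 0;0 0 -2 0 0 0 0;0 0 -2.7 0 0 0 0;0 0 -2.7 0 0 0 0;0 0 -2.7 0 0 0 0"
}}

```text
time_s: 11.5
eef_pos: [0.5476, -0.0503, 0.1461]
eef_rot: [0.999, 0.05, 0.001, 0.0]
force: [0.5, -0.2, 0.1]
gripper_width: 0.0854
```

```bash
python3 -c "
from h import *
img,W=cloud('wrist'); g=img.astype(int)
m=(g[...,2]-g[...,0]>50)&(np.hypot(W[...,0]-.548,W[...,1]+.05)<.05)
print(m.sum(),cv2.minAreaRect(W[m][:,:2].astype(np.float32)),np.nanmedian(W[m],0))
rows(.41,-.315,.14,83)"
```

```text
5491 ((0.5526553988456726, -0.047983963042497635), (0.06950322538614273, 0.05799182876944542), 32.036800384521484) [ 0.54812998 -0.05075428  0.01009044]
row [-3.24  5.    0.08] [-1.000e-02  1.000e-02 -1.289e+01] now yaw 5.7 q6 -0.38 xyz [ 0.5464 -0.05    0.1442] t 11.55
```

Call:
{"name": "play_rows", "arguments": {
  "moves": "-3.24 5 0 0 0 -12.9 0;-3.24 5 0 0 0 -12.9 0;-3.24 5 0 0 0 -12.9 0;-3.24 5 0 0 0 -12.9 0;-3.24 5 0 0 0 -12.9 0;-3.24 5 0 0 0 -12.9 0;-3.24 5 0 0 0 -12.9 0;-3.24 5 0 0 0 -12.9 0;-3.24 5 0 0 0 -12.9 0;-3.24 5 0 0 0 -12.9 0;-3.24 5 0 0 0 -12.9 0;-3.24 5 0 0 0 -12.9 0"
}}

```text
time_s: 12.75
eef_pos: [0.4098, -0.3141, 0.143]
eef_rot: [0.749, 0.662, 0.0, -0.002]
force: [-0.3, 0.5, -0.6]
gripper_width: 0.0854
```

```bash
python3 -c "
from h import *
blob('wrist',.01,.04,.41,-.315,.05,'pics/w4.png')
rows(.41,-.315,.003,83)"
```

```text
wrist 7755 c [ 0.4142 -0.316 ] size [0.058 0.068] long 174.4 mean [ 0.4093 -0.3154] z 0.019
row [-0.02  0.01  2.81] [-0.02 -0.02 -0.  ] now yaw 83.0 q6 -2.3 xyz [ 0.41   -0.3143  0.1434] t 12.8
```

Call:
{"name": "play_rows", "arguments": {
  "moves": "-0.03 0.02 1 0 0 -0.2 0;-0.03 0.02 1.9 0 0 -0.2 0;-0.03 0.02 2.5 0 0 -0.2 0;-0.03 0.02 2.75 0 0 -0.2 0;-0.03 0.02 2.75 0 0 -0.2 0;-0.03 0.02 2.75 0 0 -0.2 0.2;-0.03 0.02 2.75 0 0 -0.2 1;-0.03 0.02 2.75 0 0 -0.2 1;-0.03 0.02 2.75 0 0 -0.2 1;-0.03 0.02 2.75 0 0 -0.2 1;-0.03 0.02 2.75 0 0 -0.2 1",
  "newtons": 40
}}

```text
time_s: 13.9
eef_pos: [0.4128, -0.3181, 0.0101]
eef_rot: [0.742, 0.671, 0.0, 0.002]
force: [-1.0, 1.1, 6.0]
gripper_width: 0.0526
```

Call:
{"name": "play_rows", "arguments": {
  "moves": "0 0 0 0 0 0 0.2;0 0 0 0 0 0 0.1;0 0 0.05 0 0 0 0.1;0 0 0.13 0 0 0 0.1;0 0 0.13 0 0 0 0.1;0 0 0.13 0 0 0 0.1;0 0 0.13 0 0 0 1;0 0 0.13 0 0 0 1;0 0 0.13 0 0 0 1;0 0 0.13 0 0 0 1;0 0 0.13 0 0 0 1"
}}

```text
time_s: 15.0
eef_pos: [0.4117, -0.3171, 0.0014]
eef_rot: [0.742, 0.671, -0.0, 0.001]
force: [-0.0, -0.7, 3.9]
gripper_width: 0.0553
```

Call:
{"name": "play_rows", "arguments": {
  "moves": "0 0 -0.5 0 0 0 1;0 0 -1.2 0 0 0 1;0 0 -2 0 0 0 1;0 0 -2 0 0 0 1;0 0 -2 0 0 0 1"
}}

```text
time_s: 15.5
eef_pos: [0.4115, -0.3166, 0.1013]
eef_rot: [0.742, 0.671, 0.0, 0.001]
force: [-0.3, 0.9, -0.7]
gripper_width: 0.0556
```

```bash
python3 -c "
from h import *
rows(.5611,-.179,.1,95.7)
blob('wrist',.07,.14,.412,-.317,.05,'pics/w5.png')"
```

```text
row [3.04 2.7  0.03] [ 0.01  0.01 -1.9 ] now yaw 84.3 q6 -2.32 xyz [ 0.4115 -0.3166  0.1013] t 15.5
wrist 33291 c [ 0.4104 -0.3163] size [0.073 0.072] long 31.9 mean [ 0.4064 -0.316 ] z 0.1191
```

View pics/w5.png

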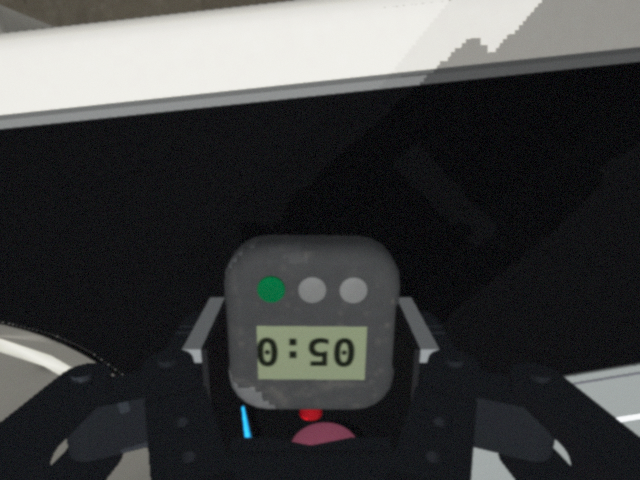

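Call:
{"name": "play_rows", "arguments": {
  "moves": "0.8 0.7 0 0 0 -0.5 1;1.6 1.4 0 0 0 -1 1;2.3 2.1 0 0 0 -1.5 1;3.04 2.7 0 0 0 -1.9 1;3.04 2.7 0 0 0 -1.9 1;3.04 2.7 0 0 0 -1.9 1;3.04 2.7 0.6 0 0 -1.9 1;3.04 2.7 1.2 0 0 -1.9 1;3.04 2.7 1.6 0 0 -1.9 1;3.04 2.7 1.8 0 0 -1.9 1;3.04 2.7 1.8 0 0 -1.9 1;3.04 2.7 1.8 0 0 -1.9 1"
}}

```text
time_s: 16.75
eef_pos: [0.5606, -0.1796, 0.0112]
eef_rot: [0.672, 0.741, -0.0, 0.0]
force: [0.4, -0.4, 0.2]
gripper_width: 0.0555
```

```bash
python3 -c "
from h import *
rows(.5611,-.179,.005,95.7)"
```

```text
row [0.01 0.01 0.12] [ 0.    0.   -0.01] now yaw 95.6 q6 -2.15 xyz [ 0.5606 -0.1796  0.0112] t 16.75
```

Call:
{"name": "play_rows", "arguments": {
  "moves": "0 0 0.06 0 0 0 1;0 0 0.11 0 0 0 1;0 0 0.11 0 0 0 1;0 0 0.11 0 0 0 0.3;0 0 0.11 0 0 0 0.1;0 0 0.11 0 0 0 0;0 0 0.11 0 0 0 0;0 0 -1 0 0 0 0;0 0 -2 0 0 0 0;0 0 -3 0 0 0 0;0 0 -3 0 0 0 0;0 0 -3 0 0 0 0"
}}

```text
time_s: 17.95
eef_pos: [0.5622, -0.1794, 0.1636]
eef_rot: [0.671, 0.741, 0.001, 0.003]
force: [-1.0, -0.5, -0.2]
gripper_width: 0.0857
```

```bash
python3 -c "
from h import *
blob('wrist',.013,.04,.5611,-.179,.05)
rows(.562,.391,.16,28.5)"
```

```text
wrist 6993 c [ 0.5635 -0.1785] size [0.068 0.058] long 5.3 mean [ 0.5587 -0.179 ] z 0.022
row [11.34  1.15  0.02] [1.00e-02 0.00e+00 1.12e+01] now yaw 95.7 q6 -2.15 xyz [ 0.5607 -0.1787  0.1609] t 18.0
```

Call:
{"name": "play_rows", "arguments": {
  "moves": "11.3 1.15 0 0 0 11.2 0;11.3 1.15 0 0 0 11.2 0;11.3 1.15 0 0 0 11.2 0;11.3 1.15 0 0 0 11.2 0;11.3 1.15 0 0 0 11.2 0;11.3 1.15 0 0 0 11.2 0;11.3 1.15 0 0 0 11.2 0;11.3 1.15 0 0 0 11.2 0;11.3 1.15 0 0 0 11.2 0;11.3 1.15 0 0 0 11.2 0;11.3 1.15 0 0 0 11.2 0;11.3 1.15 0 0 0 11.2 0"
}}

```text
time_s: 19.2
eef_pos: [0.5601, 0.3907, 0.1568]
eef_rot: [0.969, 0.246, -0.003, 0.001]
force: [0.1, -1.3, 0.1]
gripper_width: 0.0854
```

Call:
{"name": "play_rows", "arguments": {
  "moves": "0 0 0 0 0 0 0;0 0 0 0 0 0 0"
}}

```text
time_s: 19.4
eef_pos: [0.5602, 0.3894, 0.157]
eef_rot: [0.969, 0.247, -0.003, 0.001]
force: [0.4, 0.1, -0.6]
gripper_width: 0.0854
```

```bash
python3 -c "
from h import *
blob('wrist',.025,.05,.562,.391,.06)
rows(.562,.391,.006,28.5)"
```

```text
wrist 5491 c [0.5653 0.3912] size [0.034 0.07 ] long 118.2 mean [0.5645 0.3926] z 0.0345
row [ 0.06 -0.03  3.03] [0.   0.05 0.  ] now yaw 28.5 q6 -0.04 xyz [0.5608 0.3884 0.1576] t 19.45
```

Call:
{"name": "play_rows", "arguments": {
  "moves": "0.09 0 1 0 0 0 0;0.09 0 2 0 0 0 0;0.09 0 2.7 0 0 0 0;0.09 0 2.98 0 0 0 0;0.09 0 2.98 0 0 0 0;0.09 0 2.98 0 0 0 0.3;0.09 0 2.98 0 0 0 1;0.09 0 2.98 0 0 0 1;0.09 0 2.98 0 0 0 1;0.09 0 2.98 0 0 0 1;0.09 0 2.98 0 0 0 1;0.09 0 2.98 0 0 0 1"
}}

```text
time_s: 20.65
eef_pos: [0.5674, 0.392, 0.0143]
eef_rot: [0.969, 0.246, 0.002, -0.0]
force: [-0.7, -1.2, 5.9]
gripper_width: 0.0328
```

```bash
python3 -c "
from h import *
rows(.5353,.0798,.11,5.7)
cv2.imwrite('pics/w6.png',cloud('wrist')[0])"
```

```text
row [-3.54  5.18 -1.92] [-0.   -0.03  3.8 ] now yaw 28.5 q6 -0.04 xyz [0.5674 0.392  0.0143] t 20.65
```

View pics/w6.png

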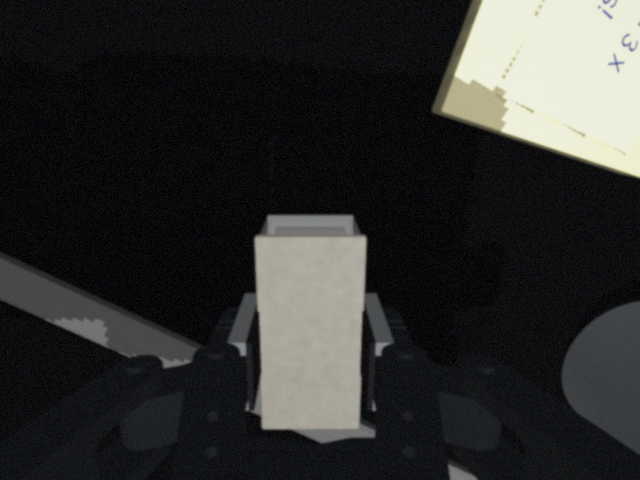

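Call:
{"name": "play_rows", "arguments": {
  "moves": "0 0 -0.7 0 0 0 1;0 0 -1.5 0 0 0 1;0 0 -2 0 0 0 1;-0.5 0.75 -2 0 0 0.5 1;-1 1.5 -2 0 0 1 1;-1.5 2.2 -2 0 0 1.6 1;-2 2.9 -2 0 0 2.2 1;-2.5 3.6 -2 0 0 2.7 1;-3 4.4 -2 0 0 3.2 1;-3.54 5.18 -2 0 0 3.8 1;-3.54 5.18 -2 0 0 3.8 1;-3.54 5.18 -2 0 0 3.8 1"
}}

```text
time_s: 21.9
eef_pos: [0.5339, 0.0783, 0.1119]
eef_rot: [0.999, 0.048, 0.0, -0.0]
force: [-0.5, 0.5, -0.5]
gripper_width: 0.0322
```

```bash
python3 -c "
from h import *
rows(.5353,.0798,.019,5.7)"
```

```text
row [ 0.03 -0.03  1.86] [-0.   -0.   -0.03] now yaw 5.5 q6 -0.14 xyz [0.5339 0.0783 0.1119] t 21.9
```

Call:
{"name": "play_rows", "arguments": {
  "moves": "0.02 -0.02 0.7 0 0 0 1;0.02 -0.02 1.3 0 0 0 1;0.02 -0.02 1.7 0 0 0 1;0.02 -0.02 1.8 0 0 0 1;0.02 -0.02 1.8 0 0 0 1;0.02 -0.02 1.8 0 0 0 1"
}}

```text
time_s: 22.5
eef_pos: [0.536, 0.081, 0.023]
eef_rot: [0.999, 0.05, 0.001, 0.0]
force: [-0.3, 0.3, -1.0]
gripper_width: 0.033
```

```bash
python3 -c "
from h import *
rows(.5353,.0798,.0175,5.7)"
```

```text
row [-0.02  0.02  0.11] [ 0.   -0.02  0.01] now yaw 5.7 q6 -0.14 xyz [0.536 0.081 0.023] t 22.5
```

Call:
{"name": "play_rows", "arguments": {
  "moves": "0 0.02 0.06 0 0 0 1;0 0.02 0.11 0 0 0 1;0 0.02 0.11 0 0 0 1;0 0.02 0.11 0 0 0 0.5;0 0.02 0.11 0 0 0 0.3;0 0.02 0.11 0 0 0 0.1;0 0.02 0.11 0 0 0 0;0 0.02 -1 0 0 0 0;0 0.02 -2 0 0 0 0;0 0.02 -2.7 0 0 0 0;0 0.02 -2.7 0 0 0 0;0 0.02 -2.7 0 0 0 0"
}}

```text
time_s: 23.7
eef_pos: [0.5357, 0.0793, 0.1582]
eef_rot: [0.999, 0.05, 0.001, 0.0]
force: [-0.3, 0.4, -1.4]
gripper_width: 0.0856
```

```bash
python3 -c "
from h import *
blob('wrist',.028,.05,.5353,.0798,.045)
rows(.4225,.3607,.15,5.7)"
```

```text
wrist 5594 c [0.5362 0.0801] size [0.034 0.07 ] long 95.8 mean [0.5361 0.0816] z 0.0375
row [-1.67 -5.82  0.13] [-0.    0.01 -0.  ] now yaw 5.7 q6 -0.14 xyz [0.5345 0.0793 0.1563] t 23.75
```

Call:
{"name": "play_rows", "arguments": {
  "moves": "-1.67 -5.82 0.1 0 0 0 0;-1.67 -5.82 0.1 0 0 0 0;-1.67 -5.82 0.1 0 0 0 0;-1.67 -5.82 0.1 0 0 0 0;-1.67 -5.82 0.1 0 0 0 0;-1.67 -5.82 0.1 0 0 0 0;-1.67 -5.82 0.1 0 0 0 0;-1.67 -5.82 0.1 0 0 0 0;-1.67 -5.82 0.1 0 0 0 0;-1.67 -5.82 0.1 0 0 0 0"
}}

```text
time_s: 24.75
eef_pos: [0.4234, 0.3592, 0.151]
eef_rot: [0.999, 0.049, -0.001, 0.0]
force: [0.3, 0.2, -0.6]
gripper_width: 0.0855
```

```bash
python3 -c "
from h import *
blob('wrist',.03,.05,.4225,.3607,.04,'pics/w7.png')
rows(.4225,.3607,.013,5.7)"
```

```text
wrist 3091 c [0.4247 0.3616] size [0.04  0.041] long 95.3 mean [0.4247 0.3628] z 0.0408
row [-0.02 -0.03  2.77] [ 0.01  0.01 -0.03] now yaw 5.5 q6 0.42 xyz [0.4236 0.3593 0.1513] t 24.8
```

View pics/w7.png

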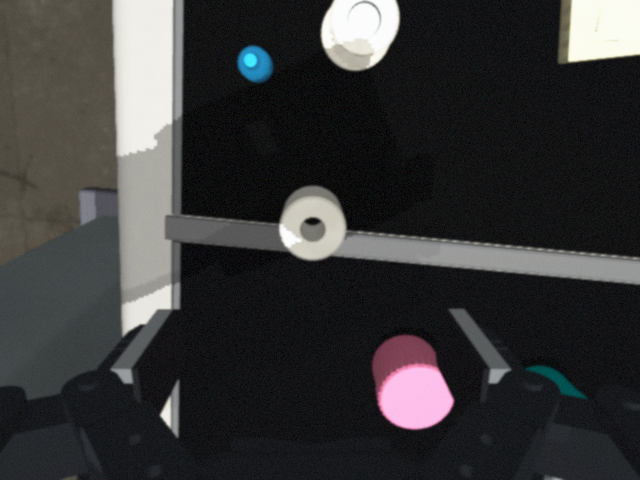

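```bash
python3 -c "
from h import *
W=np.load('top0.npy')
for y in np.arange(.31,.37,.006):
    m=(abs(W[...,1]-y)<.003)&(W[...,0]>.46)&(W[...,0]<.52); print(round(y,3),np.round(np.nanmedian(W[m][:,2]),4))
rows(.4247,.362,.02,5.7)"
```

```text
0.31 -0.0013
0.316 0.0001
0.322 0.0005
0.328 -0.0005
0.334 0.0001
0.34 0.0013
0.346 0.0005
0.352 -0.0016
0.358 0.0009
0.364 -0.0007
row [ 0.03 -0.05  2.63] [ 0.01  0.01 -0.03] now yaw 5.5 q6 0.42 xyz [0.4236 0.3593 0.1513] t 24.8
```

Call:
{"name": "play_rows", "arguments": {
  "moves": "0.03 -0.05 1 0 0 0 0;0.03 -0.05 2 0 0 0 0;0.03 -0.05 2.5 0 0 0 0;0.03 -0.05 2.65 0 0 0 0;0.03 -0.05 2.65 0 0 0 0;0.03 -0.05 2.65 0 0 0 0.3;0.03 -0.05 2.65 0 0 0 1;0.03 -0.05 2.65 0 0 0 1;0.03 -0.05 2.65 0 0 0 1;0.03 -0.05 2.65 0 0 0 1;0.03 -0.05 2.65 0 0 0 1;0.03 -0.05 2.65 0 0 0 1",
  "newtons": 25
}}

```text
time_s: 26.0
eef_pos: [0.4256, 0.364, 0.0213]
eef_rot: [0.999, 0.05, 0.001, -0.001]
force: [-0.7, -1.9, 6.3]
gripper_width: 0.0401
```

```bash
python3 -c "
from h import *
rows(.5362,.0805,.12,5.7)"
```

```text
row [ 1.64  5.86 -1.98] [-0.01 -0.03 -0.  ] now yaw 5.7 q6 0.43 xyz [0.4256 0.364  0.0213] t 26.0
```

Call:
{"name": "play_rows", "arguments": {
  "moves": "0 0 -0.7 0 0 0 1;0 0 -1.5 0 0 0 1;0 0 -2 0 0 0 1;0.25 0.9 -2 0 0 0 1;0.5 1.8 -2 0 0 0 1;0.75 2.7 -2 0 0 0 1;1 3.6 -2 0 0 0 1;1.25 4.4 -2 0 0 0 1;1.5 5.3 -2 0 0 0 1;1.64 5.85 -2 0 0 0 1;1.64 5.85 -2 0 0 0 1;1.64 5.85 -2 0 0 0 1"
}}

```text
time_s: 27.2
eef_pos: [0.5347, 0.0801, 0.1192]
eef_rot: [0.999, 0.049, -0.0, -0.0]
force: [0.5, -0.1, -0.4]
gripper_width: 0.0401
```

Call:
{"name": "play_rows", "arguments": {
  "moves": "0 0 0 0 0 0 1;0 0 0 0 0 0 1"
}}

```text
time_s: 27.4
eef_pos: [0.5343, 0.0816, 0.1192]
eef_rot: [0.999, 0.05, -0.0, -0.0]
force: [-0.1, -0.4, -0.2]
gripper_width: 0.0401
```

```bash
python3 -c "
from h import *
rows(.5362,.0805,.059,5.7)
blob('wrist',.134,.15,.5362,.0805,.022,'pics/w8.png')"
```

```text
row [0.04 0.03 1.2 ] [-0.    0.    0.01] now yaw 5.8 q6 -0.14 xyz [0.5343 0.0816 0.1192] t 27.4
wrist 10438 c [0.5347 0.0798] size [0.04  0.041] long 95.7 mean [0.5351 0.0815] z 0.1387
```

View pics/w8.png

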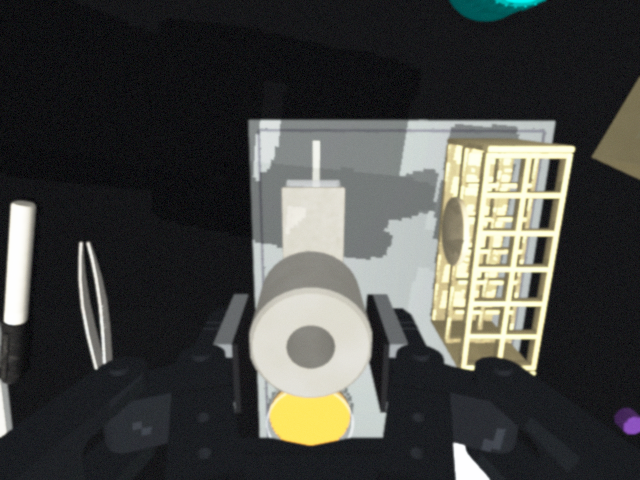

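Call:
{"name": "play_rows", "arguments": {
  "moves": "0.03 0 0.4 0 0 0 1;0.03 0 0.8 0 0 0 1;0.03 0 1.05 0 0 0 1;0.03 0 1.1 0 0 0 1;0.03 0 1.1 0 0 0 1;0.03 0 1.1 0 0 0 1"
}}

```text
time_s: 28.05
eef_pos: [0.5371, 0.0806, 0.0653]
eef_rot: [0.999, 0.05, 0.001, 0.0]
force: [0.7, 0.3, -0.3]
gripper_width: 0.04
```

Call:
{"name": "play_rows", "arguments": {
  "moves": "0 0 0.06 0 0 0 1;0 0 0.12 0 0 0 1;0 0 0.12 0 0 0 1;0 0 0.12 0 0 0 1"
}}

```text
time_s: 28.45
eef_pos: [0.5363, 0.0804, 0.0583]
eef_rot: [0.999, 0.049, -0.0, -0.0]
force: [-0.3, -0.3, 0.2]
gripper_width: 0.0399
```

Call:
{"name": "play_rows", "arguments": {
  "moves": "0 0 0.02 0 0 0 1;0 0 0.02 0 0 0 0.6;0 0 0.02 0 0 0 0.5;0 0 0.02 0 0 0 0.4;0 0 0.02 0 0 0 0.2;0 0 0.02 0 0 0 0;0 0 0.02 0 0 0 0;0 0 0.02 0 0 0 0;0 0 -1 0 0 0 0;0 0 -2 0 0 0 0;0 0 -2.5 0 0 0 0;0 0 -2.5 0 0 0 0"
}}

```text
time_s: 29.65
eef_pos: [0.5397, 0.0804, 0.1893]
eef_rot: [0.999, 0.05, 0.006, 0.0]
force: [0.4, -1.1, -0.1]
gripper_width: 0.0853
```

```bash
python3 -c "
from h import *
blob('wrist',.07,.085,.5362,.0805,.04,'pics/w9.png')
blob('wrist',.03,.045,.5362,.0805,.042)"
```

```text
wrist 2930 c [0.5372 0.0784] size [0.041 0.04 ] long 6.2 mean [0.5371 0.0792] z 0.0774
wrist 1696 c [0.5373 0.0801] size [0.039 0.07 ] long 95.9 mean [0.5341 0.0995] z 0.0375
```

Gauze is on the case lid and centred. I move clear of the view and check everything once from the top.

Call:
{"name": "play_rows", "arguments": {
  "moves": "-2 -6 0 0 0 0 0;-2 -6 0 0 0 0 0;-2 -6 0 0 0 0 0;-2 -6 0 0 0 0 0;-2 -6 0 0 0 0 0;-2 -6 0 0 0 0 0;-2 -6 0 0 0 0 0;-2 -6 0 0 0 0 0;-2 -6 0 0 0 0 0;-2 -6 0 0 0 0 0"
}}

```text
time_s: 30.75
eef_pos: [0.4076, 0.3677, 0.1824]
eef_rot: [0.999, 0.049, -0.001, 0.001]
force: [0.1, 0.5, 0.4]
gripper_width: 0.0851
```

```bash
python3 -c "
from h import *
blob('top',.065,.09,.5362,.0805,.03,'pics/t1.png')
blob('top',.03,.06,.6428,-.0401,.04)
blob('top',.014,.04,.5611,-.179,.05)
blob('top',.007,.03,.5482,-.0496,.04)
s=cv2.imread('pics/t1.png'); cv2.imwrite('pics/t1c.png',cv2.resize(s[170:300,260:450],(800,547),interpolation=cv2.INTER_CUBIC))"
```

```text
top 187 c [0.5341 0.0781] size [0.04  0.039] long 43.6 mean [0.5344 0.0783] z 0.0761
top 333 c [ 0.6391 -0.0379] size [0.048 0.051] long 179.1 mean [ 0.6392 -0.038 ] z 0.0471
top 504 c [ 0.5647 -0.1773] size [0.076 0.058] long 8.2 mean [ 0.558  -0.1779] z 0.0203
top 341 c [ 0.5469 -0.0497] size [0.076 0.075] long 78.7 mean [ 0.5451 -0.0506] z 0.0105
```

View pics/t1c.png

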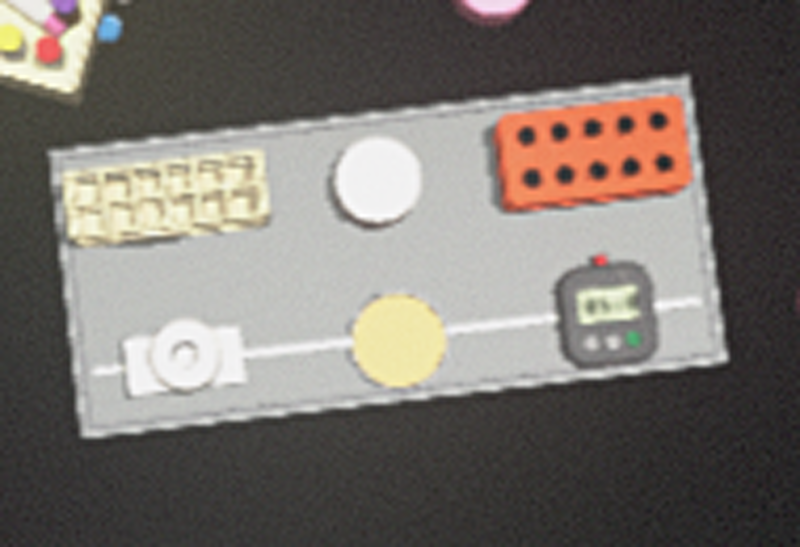

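The picture shows everything in place: gauze on the case at (185,355), dish on the line at (400,340), timer at (605,315), and jar between the racks at (378,180).

```bash
python3 -c "
from h import *
print(close_job())"
```

```text
the job is handed in; nothing more can be done
None
```

The smear station is set out and handed in at about 31 s, well inside the 112 s limit. The gripper was open and clear of everything at the end.

**Last checks:** every item measured within about 5 mm of its target. The case and timer were within 1° of square in the wrist view. The gauze roll sat about 2 mm from the centre of the case lid. The final top view shows everything upright and in place.

**Not perfectly clean:**
- **Jar:** I lowered it too far at first, because the previous lift had not finished and I started from the wrong height. The wrist force read 68 N, under the 120 N limit. I backed off before releasing, and the jar then measured at the right height, about 4 mm or less from its target.
- **Timer:** my first grip was too high on its edge, so I reopened and gripped lower before lifting.
- **Top camera:** its final outlines for the timer and dish came out oversized (76 mm). The red stub on the timer and noise near the mat explain this, so I relied on the averages and the wrist views instead.

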